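# Open the child-resistant solvent can

## Robot

A 6-joint arm with a two-finger parallel gripper is mounted at the origin on the work surface. World frame = base frame: x ahead of the robot, y to its left, z up, the work surface at z = 0. Lengths are in mm, angles in rad, forces in N, time in s.
With the tool pointing down it reaches from about 300 to 775 mm from the base axis. Payload 14.6 kg.
Tool frame: the origin (TCP) lies between the finger pads; the fingertips stand 8 mm ahead of it and the grasp point (between the pads) lies 11 mm behind it; z points along the fingers, y is the direction in which the jaws open and shut (so a half turn about z gives the same grasp; the last joint's range is limited). The gripper opens to 94 mm and grips with 3 to 60 N. Pads are 16 mm wide; open, the fingers measure 119 mm over their backs; the gripper's body (75 mm by 177 mm) begins 78 mm behind the grasp point.
Start: joints at [-1.377, 0.3, 1.521, -0, 1.321, -0.067], TCP at [141.813, -531.393, 213.446] pointing down, gripper open.
Joint ranges: [-3.03, 3.03], [-0.79, 2.21], [0.23, 2.52], [-1.04, 4.18], [0, 3.07], [-2.55, 2.55]. Speed limits (rad/s): [2.22, 2.22, 2.57, 3.14, 3.14, 3.14].

## Interface

Orientations are given as [roll, pitch, yaw] about the fixed x, y, z axes, in that order (R = Rz(yaw) Ry(pitch) Rx(roll)).
In Python, from cell import manip gives the robot as it stands. The module is installed in compiled form; this text tells all that it offers.
- The arm moves only by the tool send_rows, never from a script. Its argument "series" is a list that holds one entry, the list of rows, each a list of 5 numbers: the opening, from 0 (shut) to 1 (fully open), then the shift along the tool's x, y, z in mm, then the turn about the tool's z in degrees. In form: [[[gripper, dx, dy, dz, roll], ...]]. A call has 1 to 10 rows; each row is the pose to reach, as a shift and turn from the pose commanded when the call began, along the tool's axes at that moment; what a row does not reach only later rows make up. A row lasts 1/10 s, in which the tool goes at most 50 mm and 8.59 degrees, less where a joint would pass 70% of its speed; a pose out of reach is approached as far as the arm can. A call with a gripper value outside its range is refused whole. The fingers move at their own pace and stop on an object; "newtons" is the grip in N (left out, the last holds). Time passes only in rows, so rows that repeat a pose let the fingers close. It gives the time, the measured TCP pose, the force and the opening at its end, in the units of the state.
- manip.read_state(): the state, without advancing time (a new reading comes with each control period).
- manip.camera(name): name is "scene" or "top" or "wrist"; returns a dict with "img" (420x560x3 uint8, red, green, blue), "vfov" (degrees; the focal length in pixels is half the picture's height over the tangent of half this angle, whatever the lens; pixels are square), "cx", "cy" (the principal point, pixels), "pose" (4x4, takes a point from camera to world coordinates); the wrist camera has in their place "T_tool_cam" (4x4, takes a point from camera to tool coordinates, whose origin is the TCP and whose axes are the flange's). Camera axes: x right, y down, z forward; pixel columns grow to the right and rows downward; lengths in mm; the calibration is good to about 2 mm. A picture is of the moment at which its call begins: read the wrist's pose just before it. There is no depth.
- manip.sign_off(): hands the job in, once; it reports no verdict.
Trained networks look in a picture, given as the dict that the camera call returned (one of the last four; its "shot" number tells which), for a name from the list of things; names that differ only in an ending like _2 or _b are one class to them, and where a whole thing is asked for, a point or a joint stands for the part that bears it (a point fixed in the world has none). Each returns a list of dicts, best first, with "conf" (0 to 1); they miss things now and then, are a little off and sometimes report something else, mostly with a low value. They report only what shows in the picture. A call takes as long as a camera call. They do not tell look-alikes from the thing itself.
- manip.find_in(target, picture): "rect" ([left, top, width, height] in pixels, round what is visible of it).
- manip.silhouettes(target, picture): "pixels" (420x560 bool, what is visible of it) and "rect" ([left, top, width, height] in pixels, round what is visible of it).
The state is a dict: "clock": time; "joints": joint angles; "qd": joint speeds; "effort": joint torques, N m; "eef_pos": TCP position; "eef_rot": TCP orientation; "wrist_force": force on the tool from outside, world axes, zero at the start; "moment": the same for the moment, N m; "finger_gap": finger opening in mm.
Only numpy, scipy, OpenCV 4.12 (cv2) and the standard library are available. Lean on these libraries where they do the work, as an engineer would, in place of code of your own. Each camera call takes 0.05 s, during which the arm holds its last target. There are 200 camera calls.

## Task

Take the child-resistant cap off the solvent can in the cradle: push the cap down firmly, keep it down while turning it anticlockwise until it comes up against its stop, then lift it straight off without forcing anything. Set the cap down upright on the floor of the open plywood tray, letting go only once it stands there, and do not disturb the glue bottle, the tin or the wood offcut.

Things in the scene. Friction and masses are not known exactly. Their poses are not given: they have to be found in the camera images.
- can: rectangular metal solvent can, 95 x 140 mm (its x, y), 162 mm high as it stands, wedged by low wood blocks on a 160 x 220 mm plywood base; all screwed to the bench, cannot move. Origin: centre of the base's underside, on the bench; z up. If cap and can load each other with over 50 N, all contacts summed (push, twist past the stop, pull on a hooked cap), the can is damaged
- mouth (a point): centre of the round shoulder on the can, 168 mm above the bench. From it rises a bayonet neck, radius 19 mm, 15 mm high, hidden by the cap. A spring in it pushes the cap up with 7 N plus 2 N per mm of press, into locking notches. Pressed over 3 mm (13 N) the cap clears the notches and can turn; it bottoms at 5 mm (17 N)
- wing (a point): centre of the cap's wing, 34 mm above the cap's underside, x along the wing. Hard stop: 0.45 to 1.48 rad anticlockwise (from above) of the start; it differs each time, cannot be seen, must be felt (torque rises sharply, 0.1 to 0.25 N m is plenty). At the stop the pressed cap is free: ease the push, it springs up a few mm and lifts straight off; elsewhere it is hooked
- cap: black plastic cap, about 45 g: ribbed round skirt 48 mm across, 21 mm high, flat top, and on it an upright wing (bar grip) 42 mm long along the cap's x, 14 mm thick along y, 27 mm high. Origin: centre of the underside, z up; at the start 173 mm above the bench, x along the can's x. Grip the wing across its thickness; fingertips may also push on the flat top beside it
- tray: open square plywood tray fixed to the bench, 170 x 170 mm outside, walls 7 mm thick and 24 mm high, floor 7 mm thick. Origin: centre of its underside; z up
- glue: yellow glue bottle, 60 mm across, 160 mm high, standing; origin at the centre of its underside. Leave alone
- tin: small round metal tin, 80 mm across, 90 mm high, standing; origin at the centre of its underside. Leave alone
- offcut: wood offcut 70 x 110 x 45 mm, lying flat; origin at the centre of its underside. Leave alone
Mind the look-alikes: they are no part of the job. Several things have the shape of the cap; the one meant has the colours described above.

How it is judged (in metres and radians):
On the way, in this order (a step that is already met when the one before it is completed fails the run):
1. the cap is pressed down on the can by more than 2.5 mm (z of cap in the frame of can below 0.1705 m), for 0.1 s.
2. the cap has been turned by more than 0.35 rad while on the neck (angle between the x axis of cap and the x axis of can, either way round above 0.35 rad and z of cap in the frame of can below 0.178 m and horizontal distance between cap and can below 0.006 m), for 0.05 s.
3. the cap is lifted clear of the neck in the grip (z of cap in the frame of can above 0.19 m and contact force between the fingers and cap above 0.5 N), for 0.1 s.
4. the cap stands on the tray while still held (contact force between cap and tray above 0.15 N and contact force between the fingers and cap above 0.5 N), for 0.03 s.
At the end, for the whole second after the job is handed in: the cap stands upright (within 0.1 rad) and at rest on the tray's floor, inside its walls (centre within 60 mm of the tray's centre along each side, underside within 3 mm of the floor), released (x of cap in the frame of tray between -0.06 and 0.06 m and y of cap in the frame of tray between -0.06 and 0.06 m and z of cap in the frame of tray below 0.01 m and angle between cap's own z axis and vertical below 0.1 rad and linear speed of cap below 0.02 m/s and contact force between the fingers and cap below 0.05 N); the robot touches nothing.
It fails at once if cap and can load each other with more than 50 N (forced) (contact force between cap and can above 50 N).
It fails at once if a bystander is moved by more than 20 mm or tipped (distance of any of glue, tin, offcut from where it was at the start of the episode above 0.02 m or angle between any of glue, tin's own z axis and vertical above 0.3 rad).
It also fails if it takes over 72 s, if anything falls off the work surface, if the arm or the gripper's body presses on something with over 40 N, if the wrist force passes 120 N, or if a joint passes its speed limit or range.

## Working session

There is one attempt and no reset: what is moved stays moved. The work goes in short steps, Python scripts to look and compute and a tool call to move; the robot and the scene stay as the last step left them, time stands still between calls to the robot, and variables do not carry over. Pictures are saved under pics/ and viewed, about 8 in all and at most 12, crops included, and the job is handed in when it is done.

Besides the shell and the picture viewer there is one more tool, called after ">>>" as name([rows], argument=value, ...), one row to a line, values as JSON. send_rows: Moves the arm, as the interface text tells. Its arguments: {"type":"object","properties":{"series":{"type":"array"},"newtons":{"type":"number"}},"required":["series"]}

```bash
mkdir -p pics; ls; cat > h.py <<'E'
from cell import manip
import numpy as np, cv2
from scipy.spatial.transform import Rotation as R
def pose(st):
    T=np.eye(4);T[:3,:3]=R.from_euler('xyz',st['eef_rot']).as_matrix();T[:3,3]=st['eef_pos'];return T
def shot(n):
    st=manip.read_state();p=manip.camera(n)
    if n=='wrist': p['W']=pose(st)@p['T_tool_cam']
    else: p['W']=np.array(p['pose'])
    return p
def K(p):
    return 210/np.tan(np.radians(p['vfov'])/2)
def px(p,u,v,z):
    d=p['W'][:3,:3]@np.array([(u-p['cx'])/K(p),(v-p['cy'])/K(p),1]);o=p['W'][:3,3]
    return o+d*(z-o[2])/d[2]
def proj(p,X):
    q=np.linalg.inv(p['W'])@np.append(X,1);return q[:2]/q[2]*K(p)+[p['cx'],p['cy']]
def save(p,f,crop=None,s=1):
    im=p['img'][:,:,::-1]
    if crop: l,t,w,h=crop;im=im[t:t+h,l:l+w]
    cv2.imwrite('pics/'+f,cv2.resize(im,None,fx=s,fy=s,interpolation=cv2.INTER_CUBIC))
E
python3 - <<'E'
from h import *
for n in('top','scene'):
    p=shot(n);save(p,n+'1.png');print(n,p['vfov'],p['cx'],p['cy'],p['W'].round(3).tolist(),[k for k in p])
    for t in('can','cap','wing','tray','glue','tin','offcut'):
        print(t,[(np.round(d['rect']).tolist(),round(d['conf'],2)) for d in manip.find_in(t,p)])
print(manip.read_state())
E
```

```text
pics
top 55.62923954862135 284.34881123345303 210.9291791509372 [[0.002, -0.982, 0.187, 463.161], [-1.0, 0.0, 0.014, 44.987], [-0.013, -0.187, -0.982, 925.151], [0.0, 0.0, 0.0, 1.0]] ['img', 'vfov', 'cx', 'cy', 'pose', 'shot', 'W']
can [([184.0, 237.0, 107.0, 90.0], 0.6)]
cap [([215.0, 265.0, 26.0, 31.0], 0.96), ([205.0, 200.0, 26.0, 23.0], 0.81), ([249.0, 204.0, 21.0, 23.0], 0.78), ([145.0, 261.0, 24.0, 24.0], 0.75)]
wing [([205.0, 205.0, 22.0, 18.0], 0.95), ([146.0, 265.0, 23.0, 19.0], 0.9), ([249.0, 202.0, 22.0, 21.0], 0.9), ([213.0, 265.0, 28.0, 26.0], 0.83)]
tray [([356.0, 221.0, 100.0, 100.0], 0.68), ([285.0, 147.0, 56.0, 42.0], 0.66)]
glue [([180.0, 138.0, 37.0, 43.0], 0.75)]
tin [([400.0, 146.0, 45.0, 41.0], 0.6)]
offcut [([288.0, 148.0, 51.0, 39.0], 0.62)]
scene 55.41852525105021 274.9458317763261 209.7167290554727 [[-0.805, 0.479, -0.35, 942.907], [0.593, 0.653, -0.47, 498.647], [0.004, -0.586, -0.81, 895.74], [0.0, 0.0, 0.0, 1.0]] ['img', 'vfov', 'cx', 'cy', 'pose', 'shot', 'W']
can []
cap [([300.0, 274.0, 16.0, 24.0], 0.87), ([379.0, 283.0, 24.0, 25.0], 0.75), ([342.0, 18
[... 411 characters left out ...]
8)]
{'clock': 0.8, 'joints': array([-1.37656803e+00,  2.99873246e-01,  1.52099235e+00,  2.43912191e-06,
        1.32073415e+00, -6.65610398e-02]), 'qd': array([ 3.42293006e-05,  1.26398316e-03,  4.12671551e-05, -1.10220362e-04,
        4.77928740e-04, -2.68280765e-05]), 'effort': array([-5.49688397e-03, -5.31641328e+01, -3.52904284e+01,  7.06124422e-02,
        2.13563017e-02, -1.90922418e-05]), 'eef_pos': array([ 141.8293156 , -531.38275961,  213.46350244]), 'eef_rot': array([-3.14158573e+00, -2.82992255e-06,  2.60788729e-01]), 'wrist_force': array([ 1.33937609e+00, -7.82565519e-04,  3.35518316e-01]), 'moment': array([-0.03843978, -0.00224616, -0.02866282]), 'finger_gap': 93.62580233669013}
```

View pics/top1.png

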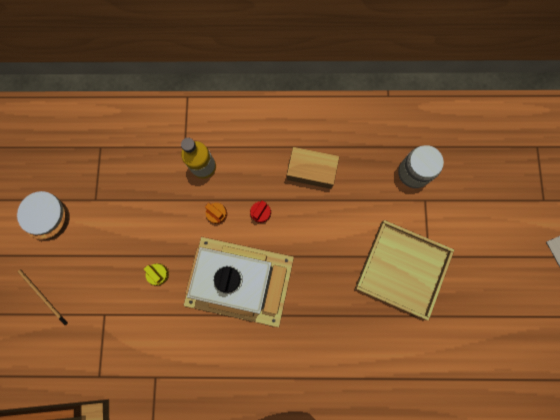

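```bash
python3 - <<'E'
from h import *
p=shot('top');save(p,'top2.png',(140,190,160,140),5)
E
```

```text
(no output)
```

View pics/top2.png

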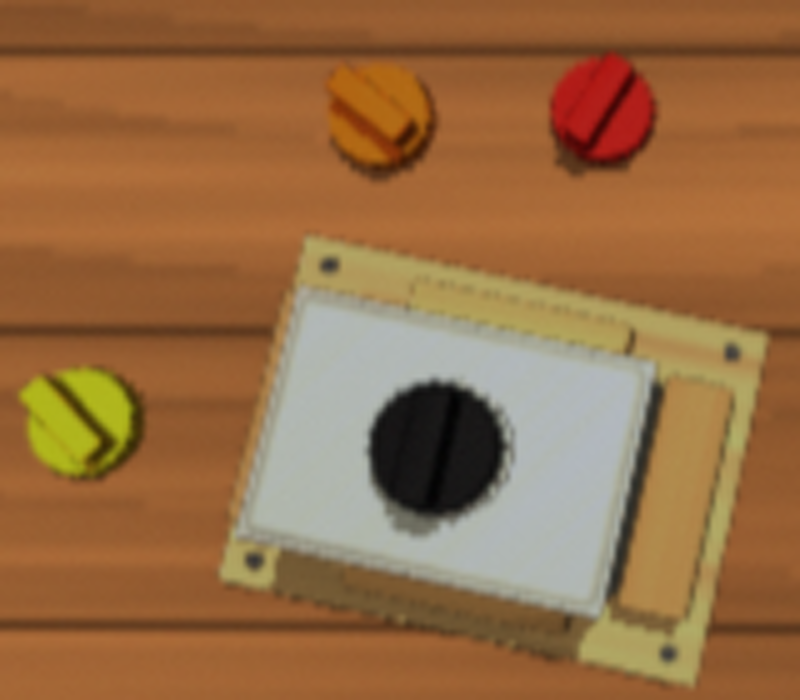

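The wanted cap is black, at (227,279) on the can. The look-alikes are orange (215,213), red (261,212) and lime (156,273), and the crop confirms the black one. The tray is centred at about (405,270), with the offcut at (313,167), the tin at (425,165) and the glue at (197,158).

```bash
python3 - <<'E'
from h import *
p=shot('top')
c=lambda u,v:(u/5+140,v/5+190)
print('cap',px(p,*c(437,447),194))
Q=[px(p,*c(*q),162)[:2] for q in((240,540),(300,290),(655,365),(600,615))]
B=[px(p,*c(*q),8)[:2] for q in((222,580),(307,238),(768,335),(697,685))]
for q in(Q,B):
    q=np.array(q);e=np.roll(q,-1,0)-q;print(q.round(0).tolist(),q.mean(0),np.hypot(*e.T).round(),np.degrees(np.arctan2(e[:,1],e[:,0])).round(1))
s=manip.silhouettes('tray',p)[0];pts=np.argwhere(s['pixels'])[:,::-1].astype(np.float32)
r=cv2.boxPoints(cv2.minAreaRect(pts));T=np.array([px(p,u,v,24)[:2] for u,v in r]);print('tray',s['rect'],T.round(),T.mean(0))
for n,u,v,z in(('tin',425,162,90),('glue',188,146,160),('off',314,165,45)):print(n,px(p,u,v,z))
W=shot('wrist');print(W['T_tool_cam'].round(2).tolist(),W['vfov'],manip.read_state()['clock'])
E
```

```text
cap [476.12938784 158.08432978 194.        ]
[[442.0, 236.0], [536.0, 218.0], [508.0, 81.0], [415.0, 100.0]] [475.25235372 158.72678907] [ 96. 140.  95. 138.] [ -11.2 -101.7  168.    78.8]
[[420.0, 282.0], [575.0, 250.0], [530.0, 36.0], [375.0, 68.0]] [475.2547903  159.10548649] [158. 219. 158. 219.] [ -11.7 -101.8  168.4   78.2]
tray [352.4, 219.0, 101.6, 103.0] [[ 462.  -94.]
 [ 618. -168.]
 [ 543. -334.]
 [ 392. -256.]] [ 503.85601194 -212.94746743]
tin [ 730.79641015 -249.40201634   90.        ]
glue [743.03527814 251.16502969 160.        ]
off [738.48979658 -10.7924628   45.        ]
[[0.0, -0.97, -0.24, 68.75], [1.0, 0.0, -0.0, -0.41], [0.0, -0.24, 0.97, -171.3], [0.0, 0.0, 0.0, 1.0]] 71.84543459310608 1.0
```

>>> send_rows([
  [[1, 0, 0, -45, 0], [1, 0, 0, -90, 0], [1, 500, -581, -90, 26.6], [1, 500, -581, -90, 26.6], [1, 500, -581, -90, 26.6], [1, 500, -581, -90, 26.6], [1, 500, -581, -90, 26.6], [1, 500, -581, -90, 26.6], [1, 500, -581, -90, 26.6], [1, 500, -581, -90, 26.6]],
], newtons=30)

```text
clock: 2.0
eef_pos: [315.2, -171.0, 303.8]
eef_rot: [3.141, -0.001, -0.204]
wrist_force: [0.8, -1.3, -0.6]
finger_gap: 94.3
```

>>> send_rows([
  [[1, 90, -355, 0, 0], [1, 90, -355, 0, 0], [1, 90, -355, 0, 0], [1, 90, -355, 0, 0], [1, 90, -355, 0, 0], [1, 90, -355, 0, 0], [1, 90, -355, 0, 0], [1, 90, -355, 0, 0], [1, 90, -355, 0, 0], [1, 90, -355, 0, 0]],
])

```text
clock: 3.0
eef_pos: [474.5, 155.8, 303.4]
eef_rot: [3.141, 0.0, -0.203]
wrist_force: [0.3, -0.5, -0.6]
finger_gap: 94.1
```

```bash
python3 - <<'E'
from h import *
p=shot('wrist');st=manip.read_state();print(st['eef_pos'],st['eef_rot'],st['wrist_force'],st['moment'],st['joints'])
im=p['img'].copy()
p['img']=im;save(p,'w1.png',s=1.4)
for t in('cap','wing'):
  for d in manip.silhouettes(t,p)[:3]:
    m=d['pixels'];ys,xs=np.where(m);print(t,d['rect'],d['conf'],p['img'][m].mean(0),px(p,xs.mean(),ys.mean(),221 if t=='wing' else 194))
np.save('w1.npy',im)
print(proj(p,[475.5,158.6,221]))
E
```

```text
[474.54776016 155.46564821 303.66116045] [ 3.14149582e+00 -2.01064476e-04 -2.04362196e-01] [ 0.46093885 -1.06017954 -0.26407946] [-0.01965842  0.01247885 -0.03297028] [ 2.43321980e-01  1.30057175e-01  1.51845921e+00 -1.74861283e-04
  1.49293694e+00  2.01849410e+00]
cap [251.0, 179.6, 49.2, 56.5] 0.97 [34.3461945  32.70824524 31.91649049] [476.32950316 161.47348212 194.        ]
cap [141.2, 179.3, 40.1, 29.7] 0.82 [200.26070991 188.89351285   0.47735618] [511.10123784 269.03290805 194.        ]
cap [269.3, 44.5, 34.4, 43.3] 0.82 [224.22548028  36.6875632   24.02527806] [598.85565197 125.68949127 194.        ]
wing [251.7, 177.4, 49.5, 59.9] 0.94 [40.47878183 38.86220669 37.17473789] [482.55995495 159.89239727 221.        ]
wing [272.5, 48.1, 28.9, 36.6] 0.83 [223.649  36.983  24.087] [593.35603123 127.37506026 221.        ]
wing [144.0, 179.5, 37.1, 29.3] 0.8 [198.58533654 186.46754808   0.83894231] [514.20021626 256.55064782 221.        ]
[278.34081841 213.28209495]
```

View pics/w1.png

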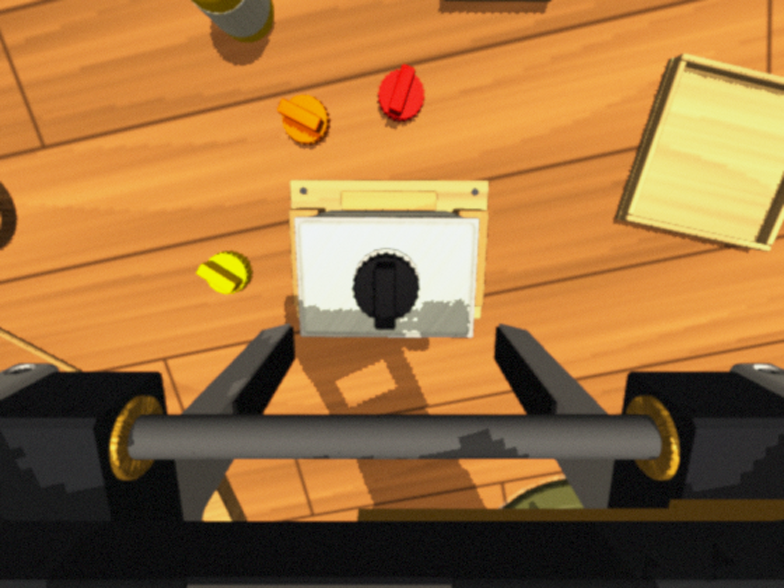

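The wrist view shows the black cap centred at about (276,205) in raw pixels, with its wing running straight along the tool's x, as wanted.

```bash
python3 - <<'E'
from h import *
p=shot('wrist');st=manip.read_state();print(st['eef_pos'],st['eef_rot'][2])
im=p['img'];print('cap c',px(p,275.7,205.3,194))
# wing top: rows ~262-320, cols 374-396 in 1.4x
g=cv2.cvtColor(im,cv2.COLOR_RGB2GRAY)
save(p,'w2.png',(240,165,75,80),7)
for u,v,z in((268,188,221),(282,188,221),(275,228,221)):print(px(p,u,v,z))
# can-top edges columns at z=162
for v in(200,):print('can edges',px(p,297/1.4,v,162),px(p,476/1.4,v,162))
E
```

```text
[474.69570673 155.48157944 303.94802692] -0.20505076827585422
cap c [477.11620977 160.83181985 194.        ]
[500.17266785 162.38721811 221.        ]
[497.64321829 150.20257377 221.        ]
[462.45258625 164.06721534 221.        ]
can edges [489.95433898 230.63350525 162.        ] [461.20857502  92.14340268 162.        ]
```

View pics/w2.png

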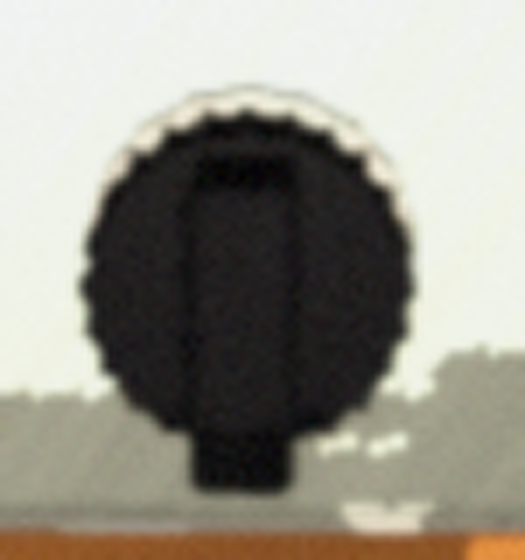

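```bash
python3 - <<'E'
from h import *
p=shot('wrist');st=manip.read_state()
for X in(px(p,275,213.6,221),px(p,240+247/7,165+275/7,194)):
    print(X, (np.linalg.inv(pose(st))@np.append(X,1)).round(1))
a,b=px(p,240+245/7,165+190/7,221),px(p,240+245/7,165+488/7,221);print(np.degrees(np.arctan2(*(a-b)[[1,0]])),np.linalg.norm(a-b),np.degrees(st['eef_rot'][2]))
E
```

```text
[475.93197354 161.34419318 221.        ] [-0.  -5.8 82.9  1. ]
[478.28594775 161.15955841 194.        ] [  2.3  -6.1 109.9   1. ]
-12.03694566055436 40.04256410158981 -11.738306799037218
```

>>> send_rows([
  [[1, 0.5, -5, 50, 0], [1, 0.5, -5, 80, 0], [1, 0.5, -5, 95, 0], [1, 0.5, -5, 99, 0], [1, 0.5, -5, 99, 0], [1, 0.5, -5, 99, 0]],
])

```text
clock: 3.85
eef_pos: [476.8, 161.3, 205.7]
eef_rot: [-3.141, -0.002, -0.204]
wrist_force: [-0.2, -0.4, -0.2]
finger_gap: 93.9
```

>>> send_rows([
  [[0, 0, 0, 0, 0], [0, 0, 0, 0, 0], [0, 0, 0, 0, 0], [0, 0, 0, 0, 0], [0, 0, 0, 0, 0], [0, 0, 0, 0, 0], [0, 0, 0, 0, 0], [0, 0, 0, 0, 0], [0, 0, 0, 0, 0], [0, 0, 0, 0, 0]],
], newtons=10)

```text
clock: 4.85
eef_pos: [476.4, 161.4, 204.5]
eef_rot: [-3.142, -0.0, -0.203]
wrist_force: [0.6, -0.5, 0.3]
finger_gap: 17.5
```

```bash
cat > s.py <<'E'
from h import *
st=manip.read_state();T=pose(st)
print(st['clock'],st['eef_pos'].round(2),st['eef_rot'].round(4),'F',st['wrist_force'].round(2),'Ftool',(T[:3,:3].T@st['wrist_force']).round(2),'M',st['moment'].round(3),'gap',round(st['finger_gap'],2),'q6',st['joints'][5].round(3))
E
python3 s.py; python3 - <<'E'
from h import *
p=shot('wrist');save(p,'w3.png',(130,150,300,230),2.5)
E
```

```text
4.85 [476.37 161.42 204.48] [-3.1415 -0.     -0.2035] F [ 0.63 -0.46  0.35] Ftool [ 0.71  0.32 -0.35] M [ 0.043 -0.016  0.044] gap 17.45 q6 2.028
```

View pics/w3.png

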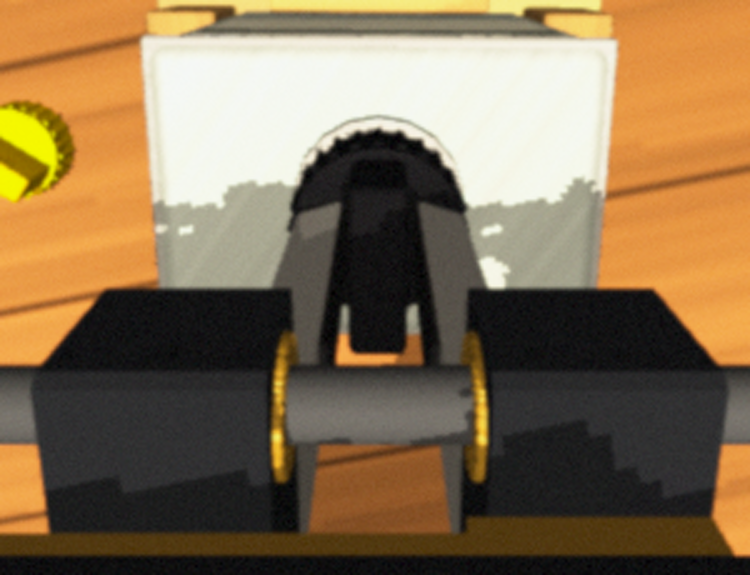

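The fingers straddle the wing and are well centred on it (wing at column ~379 of the crop, pads symmetric about it). They are still closing.

>>> send_rows([
  [[0, 0, 0, 0, 0], [0, 0, 0, 0, 0], [0, 0, 0, 0, 0], [0, 0, 0, 0, 0]],
])

```text
clock: 5.3
eef_pos: [476.4, 161.5, 204.5]
eef_rot: [-3.141, -0.0, -0.203]
wrist_force: [0.3, 1.9, 0.5]
finger_gap: 13.7
```

```bash
python3 s.py
```

```text
5.3 [476.37 161.47 204.5 ] [-3.1415 -0.     -0.2035] F [0.31 1.89 0.48] Ftool [-0.07 -1.91 -0.48] M [ 0.218 -0.018  0.015] gap 13.74 q6 2.028
```

>>> send_rows([
  [[0, 0, -0.5, 0, 0], [0, 0, -0.5, 0, 0], [0, 0, -0.5, 0, 0], [0, 0, -0.5, 1, 0], [0, 0, -0.5, 2, 0], [0, 0, -0.5, 2, 0]],
], newtons=45)

```text
clock: 5.9
eef_pos: [476.6, 161.8, 203.2]
eef_rot: [-3.141, -0.001, -0.204]
wrist_force: [-4.5, -4.0, 9.3]
finger_gap: 13.7
```

```bash
python3 s.py
```

```text
5.9 [476.63 161.79 203.19] [-3.1414e+00 -9.0000e-04 -2.0360e-01] F [-4.48 -3.97  9.3 ] Ftool [-3.58  4.79 -9.3 ] M [-0.882  0.759  0.01 ] gap 13.71 q6 2.029
```

>>> send_rows([
  [[0, -0.5, 0.5, 1, 0], [0, -0.5, 0.5, 2, 0], [0, -0.5, 0.5, 3, 0], [0, -0.5, 0.5, 3, 0], [0, -0.5, 0.5, 3, 0]],
])

```text
clock: 6.4
eef_pos: [476.6, 161.7, 201.0]
eef_rot: [-3.14, -0.003, -0.204]
wrist_force: [-2.2, -3.5, 14.3]
finger_gap: 14.0
```

```bash
python3 s.py
```

```text
6.4 [476.55 161.72 200.98] [-3.1402e+00 -2.6000e-03 -2.0350e-01] F [-2.17 -3.52 14.31] Ftool [ -1.38   3.86 -14.32] M [-0.564  0.544 -0.013] gap 13.97 q6 2.029
```

>>> send_rows([
  [[0, 0, 0.5, 0.7, 0], [0, 0, 0.5, 0.7, 0], [0, 0, 0.5, 0.7, -2], [0, 0, 0.5, 0.7, -4], [0, 0, 0.5, 0.7, -6], [0, 0, 0.5, 0.7, -6]],
])

```text
clock: 7.0
eef_pos: [476.7, 161.7, 200.6]
eef_rot: [-3.139, -0.004, -0.097]
wrist_force: [-0.8, 0.2, 14.7]
finger_gap: 13.7
```

```bash
python3 s.py
```

```text
7.0 [476.72 161.65 200.6 ] [-3.1394 -0.0037 -0.0975] F [-0.82  0.17 14.74] Ftool [ -0.77  -0.12 -14.74] M [ 0.034  0.275 -0.032] gap 13.73 q6 1.922
```

>>> send_rows([
  [[0, 0, 0, 0.3, -3], [0, 0, 0, 0.3, -6], [0, 0, 0, 0.3, -9], [0, 0, 0, 0.3, -12], [0, 0, 0, 0.3, -15], [0, 0, 0, 0.3, -17], [0, 0, 0, 0.3, -17]],
])

```text
clock: 7.7
eef_pos: [476.9, 161.6, 200.4]
eef_rot: [-3.141, -0.005, 0.199]
wrist_force: [0.3, 0.0, 14.3]
finger_gap: 13.6
```

```bash
python3 s.py
```

```text
7.7 [476.86 161.64 200.37] [-3.1406 -0.0046  0.1993] F [2.600e-01 1.000e-02 1.431e+01] Ftool [  0.32   0.03 -14.3 ] M [ 0.006  0.084 -0.007] gap 13.64 q6 1.625
```

>>> send_rows([
  [[0, 0, 0, 0, -1.5], [0, 0, 0, 0, -3], [0, 0, 0, 0, -4.5], [0, 0, 0, 0, -4.5]],
])

```text
clock: 8.1
eef_pos: [476.9, 161.6, 200.4]
eef_rot: [-3.141, -0.005, 0.277]
wrist_force: [-0.1, -0.0, 14.6]
finger_gap: 13.7
```

```bash
python3 s.py
```

```text
8.1 [476.87 161.65 200.4 ] [-3.141  -0.0047  0.2774] F [-1.200e-01 -1.000e-02  1.456e+01] Ftool [ -0.05  -0.03 -14.56] M [ 0.014  0.065 -0.029] gap 13.68 q6 1.547
```

>>> send_rows([
  [[0, 0, 0, 0, -1.5], [0, 0, 0, 0, -3], [0, 0, 0, 0, -4], [0, 0, 0, 0, -4]],
])

```text
clock: 8.5
eef_pos: [476.9, 161.6, 200.4]
eef_rot: [-3.141, -0.005, 0.347]
wrist_force: [-0.3, -0.4, 15.8]
finger_gap: 13.6
```

```bash
python3 s.py
```

```text
8.5 [476.91 161.63 200.41] [-3.1414 -0.0048  0.3469] F [-0.32 -0.35 15.8 ] Ftool [ -0.34   0.22 -15.81] M [-0.001  0.04  -0.018] gap 13.56 q6 1.477
```

>>> send_rows([
  [[0, 0, 0, 0, -1.5], [0, 0, 0, 0, -3], [0, 0, 0, 0, -4], [0, 0, 0, 0, -4]],
])

```text
clock: 8.9
eef_pos: [476.9, 161.7, 200.4]
eef_rot: [3.141, -0.005, 0.417]
wrist_force: [-0.7, 0.1, 14.9]
finger_gap: 13.9
```

```bash
python3 s.py
```

```text
8.9 [476.91 161.66 200.4 ] [ 3.1415 -0.0048  0.4168] F [-0.67  0.12 14.94] Ftool [ -0.5   -0.38 -14.94] M [ 0.016  0.013 -0.048] gap 13.93 q6 1.408
```

>>> send_rows([
  [[0, 0, 0, 0, -1.5], [0, 0, 0, 0, -3], [0, 0, 0, 0, -4], [0, 0, 0, 0, -4]],
])

```text
clock: 9.3
eef_pos: [476.9, 161.6, 200.4]
eef_rot: [3.141, -0.005, 0.487]
wrist_force: [-0.3, 0.6, 15.0]
finger_gap: 13.6
```

```bash
python3 s.py
```

```text
9.3 [476.9  161.63 200.39] [ 3.1412 -0.0048  0.4866] F [-0.3   0.62 15.04] Ftool [  0.09  -0.68 -15.04] M [-0.016  0.045 -0.043] gap 13.55 q6 1.338
```

>>> send_rows([
  [[0, 0, 0, 0, -1.5], [0, 0, 0, 0, -3], [0, 0, 0, 0, -4], [0, 0, 0, 0, -4]],
])

```text
clock: 9.7
eef_pos: [476.9, 161.6, 200.4]
eef_rot: [3.141, -0.005, 0.556]
wrist_force: [0.6, 0.3, 14.8]
finger_gap: 13.9
```

```bash
python3 s.py
```

```text
9.7 [476.9  161.64 200.4 ] [ 3.1408 -0.0047  0.5564] F [ 0.56  0.31 14.78] Ftool [  0.71   0.05 -14.77] M [-0.057  0.022 -0.045] gap 13.91 q6 1.268
```

>>> send_rows([
  [[0, 0, 0, 0, -1.5], [0, 0, 0, 0, -3], [0, 0, 0, 0, -4], [0, 0, 0, 0, -4]],
])

```text
clock: 10.1
eef_pos: [476.9, 161.7, 200.4]
eef_rot: [3.141, -0.005, 0.626]
wrist_force: [0.4, 0.1, 14.6]
finger_gap: 13.1
```

```bash
python3 s.py
```

```text
10.1 [476.9  161.65 200.4 ] [ 3.1405 -0.0047  0.6262] F [ 0.37  0.1  14.59] Ftool [  0.42   0.15 -14.58] M [ 0.066  0.069 -0.07 ] gap 13.14 q6 1.198
```

>>> send_rows([
  [[0, 0, 0, 0, -1.5], [0, 0, 0, 0, -3], [0, 0, 0, 0, -4], [0, 0, 0, 0, -4]],
])

```text
clock: 10.5
eef_pos: [476.9, 161.6, 200.4]
eef_rot: [3.14, -0.005, 0.696]
wrist_force: [-0.9, -0.5, 15.5]
finger_gap: 13.7
```

```bash
python3 s.py
```

```text
10.5 [476.9  161.64 200.41] [ 3.1401 -0.0046  0.696 ] F [-0.88 -0.46 15.52] Ftool [ -0.9   -0.19 -15.53] M [-0.054  0.012 -0.052] gap 13.7 q6 1.128
```

>>> send_rows([
  [[0, 0, 0, 0, -1.5], [0, 0, 0, 0, -3], [0, 0, 0, 0, -4], [0, 0, 0, 0, -4]],
])

```text
clock: 10.9
eef_pos: [476.9, 161.6, 200.4]
eef_rot: [3.14, -0.005, 0.765]
wrist_force: [-0.3, 0.5, 14.7]
finger_gap: 13.5
```

```bash
python3 s.py
```

```text
10.9 [476.93 161.61 200.4 ] [ 3.1399 -0.0046  0.7653] F [-0.35  0.47 14.69] Ftool [  0.14  -0.56 -14.69] M [-0.07   0.022 -0.388] gap 13.53 q6 1.059
```

>>> send_rows([
  [[0, 0, 0, 0, 0.8], [0, 0, 0, 0, 0.8]],
])

```text
clock: 11.1
eef_pos: [476.9, 161.6, 200.4]
eef_rot: [3.14, -0.004, 0.751]
wrist_force: [-0.7, -0.7, 14.8]
finger_gap: 13.8
```

```bash
python3 s.py
```

```text
11.1 [476.9  161.62 200.41] [ 3.14   -0.0045  0.7505] F [-0.66 -0.73 14.77] Ftool [ -0.92   0.11 -14.77] M [-0.033 -0.036 -0.208] gap 13.79 q6 1.074
```

>>> send_rows([
  [[0, 0, 0, -1, 0.2], [0, 0, 0, -2, 0.2], [0, 0, 0, -3, 0.2], [0, 0, 0, -4, 0.2], [0, 0, 0, -4, 0.2]],
])

```text
clock: 11.6
eef_pos: [476.7, 161.5, 203.4]
eef_rot: [3.14, -0.003, 0.748]
wrist_force: [5.1, 1.8, 6.0]
finger_gap: 13.8
```

```bash
python3 s.py
```

```text
11.6 [476.75 161.52 203.36] [ 3.1405 -0.0034  0.7476] F [5.14 1.78 6.02] Ftool [ 5.    2.19 -6.  ] M [ 0.342 -1.031 -0.166] gap 13.81 q6 1.077
```

>>> send_rows([
  [[0, 0.5, 0.2, -1, 0], [0, 0.5, 0.2, -2, 0], [0, 0.5, 0.2, -2, 0]],
])

```text
clock: 11.9
eef_pos: [476.6, 161.5, 204.8]
eef_rot: [3.141, -0.001, 0.748]
wrist_force: [4.6, 1.3, 2.5]
finger_gap: 13.8
```

```bash
python3 s.py
```

```text
11.9 [476.62 161.49 204.76] [ 3.1414e+00 -1.3000e-03  7.4770e-01] F [4.6  1.31 2.51] Ftool [ 4.27  2.16 -2.51] M [ 0.448 -0.916 -0.189] gap 13.84 q6 1.077
```

>>> send_rows([
  [[0, 0.5, 0.2, -1, 0.2], [0, 0.5, 0.2, -2, 0.2], [0, 0.5, 0.2, -2, 0.2]],
])

```text
clock: 12.2
eef_pos: [476.5, 161.5, 206.3]
eef_rot: [-3.141, 0.001, 0.744]
wrist_force: [1.2, 2.4, -0.5]
finger_gap: 13.5
```

```bash
python3 s.py
```

```text
12.2 [476.52 161.47 206.27] [-3.141e+00  6.000e-04  7.442e-01] F [ 1.17  2.38 -0.52] Ftool [ 2.47 -0.96  0.52] M [ 0.438 -0.361 -0.133] gap 13.51 q6 1.08
```

>>> send_rows([
  [[0, 0, 0, -1, 0], [0, 0, 0, -2, 0], [0, 0, 0, -2.5, 0], [0, 0, 0, -2.5, 0]],
])

```text
clock: 12.6
eef_pos: [476.3, 161.4, 208.6]
eef_rot: [-3.141, 0.001, 0.744]
wrist_force: [-1.9, 2.5, -5.9]
finger_gap: 13.6
```

```bash
python3 s.py
```

```text
12.6 [476.26 161.43 208.6 ] [-3.1406e+00  1.3000e-03  7.4430e-01] F [-1.93  2.46 -5.91] Ftool [ 0.25 -3.12  5.91] M [ 0.543  0.493 -0.226] gap 13.61 q6 1.08
```

>>> send_rows([
  [[0, 0, -0.5, 0, 0.5], [0, 0, -0.5, 0, 0.5], [0, 0, -0.5, 0, 0.5]],
])

```text
clock: 12.9
eef_pos: [476.3, 161.6, 209.0]
eef_rot: [3.141, 0.0, 0.735]
wrist_force: [-2.7, -0.1, -4.5]
finger_gap: 13.6
```

```bash
python3 s.py;python3 - <<'E'
from h import *
p=shot('scene');save(p,'s1.png',(240,200,160,120),5)
E
```

```text
12.9 [476.34 161.59 208.96] [3.1415e+00 5.0000e-04 7.3550e-01] F [-2.69 -0.15 -4.45] Ftool [-2.09 -1.7   4.45] M [-0.063  0.415 -0.074] gap 13.61 q6 1.09
```

View pics/s1.png

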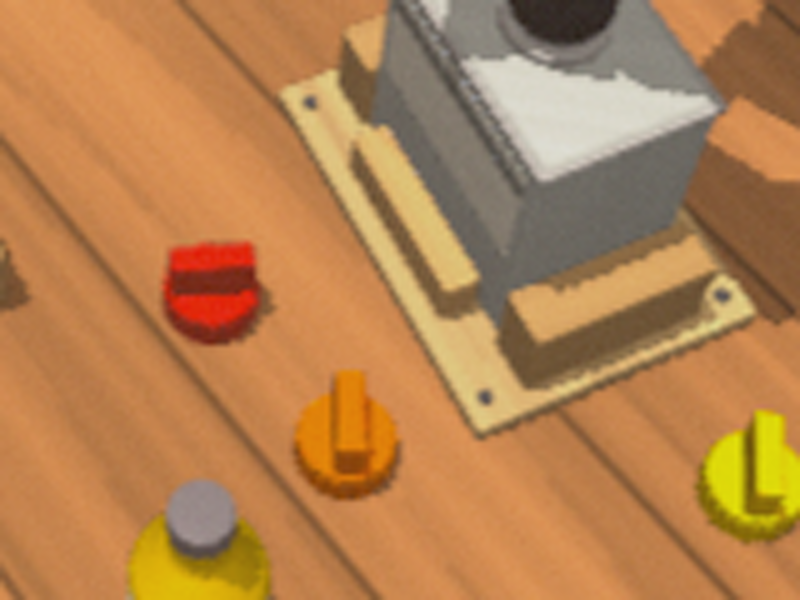

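My crop cut off the cap, so it shows little. The force fell and the tool rose when the torque was eased, which points to friction at the stop and not a hook. I'll lift on in small steps.

>>> send_rows([
  [[0, -0.4, -0.2, 0, 0.1], [0, -0.4, -0.2, -0.7, 0.1], [0, -0.4, -0.2, -1.4, 0.1], [0, -0.4, -0.2, -1.4, 0.1]],
])

```text
clock: 13.35
eef_pos: [476.2, 161.6, 210.7]
eef_rot: [3.141, -0.001, 0.734]
wrist_force: [-0.3, -1.4, -1.8]
finger_gap: 13.9
```

```bash
python3 s.py
```

```text
13.35 [476.18 161.64 210.74] [ 3.1412e+00 -5.0000e-04  7.3380e-01] F [-0.33 -1.45 -1.77] Ftool [-1.22  0.85  1.77] M [-0.238  0.04  -0.095] gap 13.87 q6 1.091
```

Rising freely: +6 mm with the force down to -1.8 N.

>>> send_rows([
  [[0, -0.2, 0.1, -1, 0], [0, -0.2, 0.1, -2, 0], [0, -0.2, 0.1, -3, 0], [0, -0.2, 0.1, -3, 0]],
])

```text
clock: 13.75
eef_pos: [476.1, 161.5, 213.8]
eef_rot: [3.141, -0.001, 0.734]
wrist_force: [0.6, -0.3, -0.7]
finger_gap: 13.5
```

```bash
python3 s.py
```

```text
13.75 [476.11 161.53 213.79] [ 3.1412e+00 -7.0000e-04  7.3390e-01] F [ 0.65 -0.3  -0.74] Ftool [0.28 0.65 0.74] M [-0.038 -0.03  -0.003] gap 13.55 q6 1.091
```

>>> send_rows([
  [[0, 0, 0, -4, 0], [0, 0, 0, -8, 0], [0, 0, 0, -14, 0], [0, 0, 0, -22, 0], [0, 0, 0, -32, 0], [0, 0, 0, -45, 0], [0, 0, 0, -60, 0], [0, 0, 0, -70, 0], [0, 0, 0, -75, 0], [0, 0, 0, -75, 0]],
])

```text
clock: 14.75
eef_pos: [476.1, 161.5, 289.0]
eef_rot: [3.141, -0.001, 0.734]
wrist_force: [0.6, -0.1, -1.0]
finger_gap: 13.6
```

>>> send_rows([
  [[0, -12, 15, 0, 0], [0, -35, 45, 0, 0], [0, -60, 77, 0, 0], [0, -85, 110, 0, 0], [0, -110, 142, 0, 0], [0, -135, 174, 0, 0], [0, -160, 207, 0, 0], [0, -185, 239, 0, 0], [0, -210, 271, 0, 0], [0, -225, 290, 0, 0]],
])

```text
clock: 15.75
eef_pos: [502.6, -207.1, 287.4]
eef_rot: [-3.14, 0.001, 0.732]
wrist_force: [-0.2, 1.4, -0.3]
finger_gap: 13.8
```

>>> send_rows([
  [[0, -5, 7, 10, 0], [0, -5, 7, 40, 0], [0, -5, 7, 70, 0], [0, -5, 7, 100, 0], [0, -5, 7, 125, 0], [0, -5, 7, 145, 0], [0, -5, 7, 160, 0], [0, -5, 7, 160, 0], [0, -5, 7, 160, 0]],
])

```text
clock: 16.65
eef_pos: [504.0, -212.5, 128.3]
eef_rot: [-3.141, 0.0, 0.734]
wrist_force: [-0.1, -0.1, -1.0]
finger_gap: 14.2
```

```bash
python3 s.py;python3 - <<'E'
from h import *
p=shot('wrist');save(p,'w4.png',s=1.3)
print([proj(p,[504+a,-213+b,24]).round() for a,b in((0,0),(42,-121),(-42,121))])
E
```

```text
16.65 [ 503.98 -212.52  128.33] [-3.141e+00  1.000e-04  7.344e-01] F [-0.07 -0.05 -0.98] Ftool [-0.09 -0.01  0.98] M [-0.064 -0.026  0.037] gap 14.2 q6 0.37
[array([283., 209.]), array([398., 256.]), array([157., 157.])]
```

View pics/w4.png

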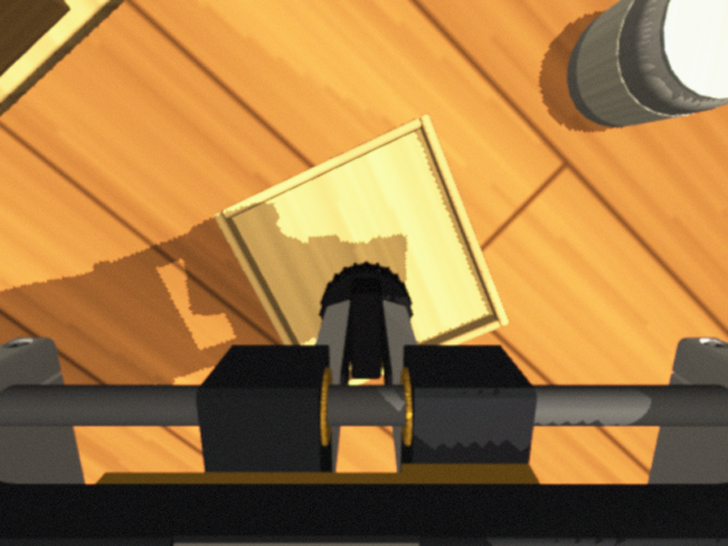

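The cap is held upright over the tray. The tray's corners put its centre at about (280,206) raw pixels, against (283,209) predicted, so the position is good. Lowering now.

>>> send_rows([
  [[0, 0, 0, 35, 0], [0, 0, 0, 60, 0], [0, 0, 0, 75, 0], [0, 0, 0, 82, 0], [0, 0, 0, 86, 0], [0, 0, 0, 87, 0], [0, 0, 0, 88, 0], [0, 0, 0, 88, 0]],
])

```text
clock: 17.5
eef_pos: [504.3, -213.3, 40.9]
eef_rot: [3.141, -0.0, 0.734]
wrist_force: [0.3, -0.5, -1.2]
finger_gap: 13.3
```

```bash
python3 s.py
```

```text
17.5 [ 504.27 -213.27   40.95] [ 3.1407e+00 -3.0000e-04  7.3380e-01] F [ 0.28 -0.49 -1.17] Ftool [-0.12  0.55  1.17] M [-0.009 -0.029 -0.005] gap 13.26 q6 0.37
```

>>> send_rows([
  [[0, 0, 0, 0.7, 0], [0, 0, 0, 1.4, 0], [0, 0, 0, 2.1, 0], [0, 0, 0, 2.6, 0], [0, 0, 0, 2.6, 0], [0, 0, 0, 2.6, 0]],
])

```text
clock: 18.1
eef_pos: [504.1, -213.2, 38.3]
eef_rot: [3.141, -0.0, 0.734]
wrist_force: [-4.5, 0.8, 6.7]
finger_gap: 13.6
```

```bash
python3 s.py
```

```text
18.1 [ 504.1  -213.17   38.35] [ 3.1413e+00 -1.0000e-04  7.3380e-01] F [-4.49  0.85  6.71] Ftool [-2.76 -3.63 -6.71] M [ 0.226  0.557 -0.016] gap 13.58 q6 0.37
```

The cap is standing on the tray floor (6.7 N up, at the expected height). Releasing and rising.

>>> send_rows([
  [[0, 0, 0, -0.3, 0], [0.25, 0, 0, -0.3, 0], [0.3, 0, 0, -0.3, 0], [0.4, 0, 0, -0.3, 0], [0.5, 0, 0, -0.3, 0], [0.5, 0, 0, -0.3, 0], [0.5, 0, 0, -0.3, 0]],
])

```text
clock: 18.8
eef_pos: [504.0, -213.1, 38.0]
eef_rot: [-3.142, -0.0, 0.734]
wrist_force: [0.1, -0.3, 0.4]
finger_gap: 47.0
```

>>> send_rows([
  [[0.5, 0, 0, -5, 0], [0.5, 0, 0, -20, 0], [0.5, 0, 0, -50, 0], [0.5, 0, 0, -90, 0], [0.5, 0, 0, -130, 0], [0.5, 0, 0, -150, 0], [0.5, 0, 0, -150, 0], [0.5, 0, 0, -150, 0]],
])

```text
clock: 19.6
eef_pos: [503.8, -213.0, 187.7]
eef_rot: [-3.141, 0.0, 0.734]
wrist_force: [-0.7, -0.4, -1.3]
finger_gap: 47.0
```

```bash
python3 s.py;python3 - <<'E'
from h import *
p=shot('wrist');save(p,'w5.png',s=1.3)
p=shot('top')
for t in('cap','glue','tin','offcut'):
    print(t,[(np.round(d['rect']).tolist(),round(d['conf'],2)) for d in manip.find_in(t,p)])
E
```

```text
19.6 [ 503.8  -213.03  187.65] [-3.1414e+00  1.0000e-04  7.3380e-01] F [-0.7  -0.43 -1.27] Ftool [-0.81 -0.15  1.27] M [-0.047 -0.023  0.037] gap 47.0 q6 0.37
cap [([145.0, 263.0, 22.0, 21.0], 0.93), ([205.0, 201.0, 26.0, 26.0], 0.93), ([250.0, 201.0, 21.0, 21.0], 0.79), ([395.0, 258.0, 23.0, 19.0], 0.69)]
glue []
tin [([396.0, 148.0, 50.0, 40.0], 0.9), ([394.0, 258.0, 25.0, 19.0], 0.53)]
offcut [([288.0, 148.0, 50.0, 39.0], 0.97), ([183.0, 238.0, 112.0, 87.0], 0.43)]
```

View pics/w5.png

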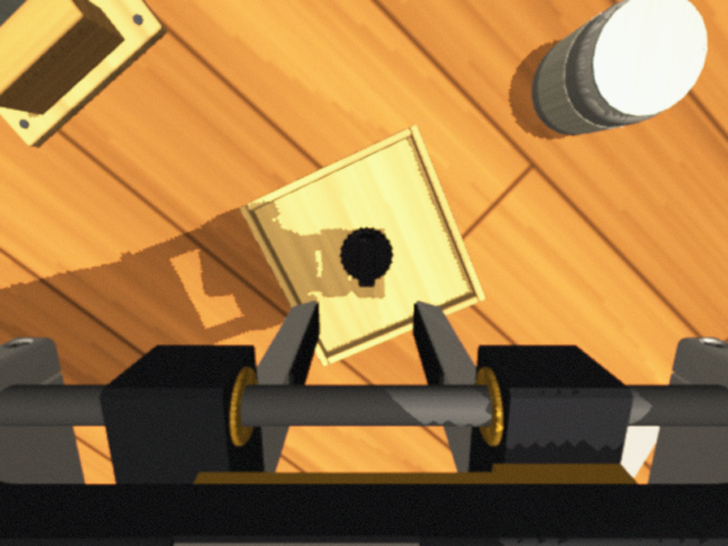

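The cap stands upright near the tray's centre (366,255 in the view), and the fingers are clear of it.

```bash
python3 -c "
from cell import manip
print(manip.sign_off())"
```

```text
the job is handed in; nothing more can be done
None
```

The black cap is off the can and standing upright near the middle of the tray floor, released. I handed the job in at about 20 s on the robot's clock; no verdict is reported.

- **Press and turn:** I pressed the cap about 4 mm with about 15 N. It turned anticlockwise about 0.95 rad before it met the stop. The torque there peaked at 0.39 N m, above the 0.1 to 0.25 suggested, so I eased it to 0.21 before lifting.
- **Lift:** At about 4 mm up, it resisted with 5.9 N, from friction against the stop. Once I eased the torque and the sideways load, it came off freely.
- **Placing:** The cap touched the tray floor at the expected height with 6.7 N, and only then did I open the fingers.
- **Last checks:** The last wrist view shows the cap upright and the gripper clear, about 150 mm above where it let go. The tin and the offcut are where they were to within a few pixels. The network did not find the glue bottle in the last top picture. I did not check further, though no move went near it.

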